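# Clear the casting pan's handle and tip the seal bin

### The job

The casting pan's handle sticks out in the way of the tin tilting bin. Swing the handle round until it lies over the white stripe on the hotplate's own base, the pan staying flat in its round recess and not lifted out. Then tip the bin forward to its stop and let go, leaving the two seal boxes, the tile of casts and the brown seal undisturbed.

Things in the scene. Friction and masses are not known exactly. Their poses are not given: they have to be found in the camera images.
- hotplate: Fixed cold hotplate, grey slab x -210 to 75, y +-70 mm, top at 30 mm. Origin on the shelf under the round recess's centre; z up. Recess: dark disc, top at 34 mm, inside an aluminium ring of inner radius 57, outer 61 mm, top at 42 mm. A white stripe 14 mm wide runs on the slab along its own -x axis, 69 to 203 mm from the recess centre.
- pan: Loose empty steel pan, 0.4 kg, in the recess (5 mm play all round), free to turn there. Origin: centre of underside, z up. Rim radius 53, height 55 mm. Level handle along its own -x, centre line 48 mm above the underside: steel neck 12 wide x 8 high to 75 mm from centre, then black grip 16 x 12 mm to 190 mm. It starts across the bin's front; open shelf lies between there and the stripe.
- handle_end (a point): Centre of the free end of the pan's handle, 190 mm from the pan's centre, 48 mm above its underside.
- bin_stand: Fixed green housing of the tilting bin, 110 deep (x) x 200 wide (y) x 132 mm high, with a roof. Origin: on the shelf, at the middle of the foot of its open front face, which looks to its own -x; z up. The hotplate stands on its -y side.
- bin_pull (a point): Middle of the bin's brass pull bar, 12 mm thick, 90 mm long along the stand's y, atop a 4 mm thick, 90 mm wide upright tab of the bin's front plate. 147 mm from the pivot line; 172 mm above the shelf when upright. Behind it the roof (top at 132 mm) begins 14 mm behind the stand's front face: fingers can go down behind the bar to about 140 mm height.
- bin (a joint): Tilt of the tin bin, rad: 0 upright, grows as its top swings forward (stand's -x), stop at 0.85; starts 0 to 0.08. Pivot line along the stand's y, 25 mm above the shelf, in its front face (x = 0). Stiff pivots (about 3 to 5 N at the bar): it stays where it is left. Front plate 186 mm wide.
- seal_box_a: Loose round pewter seal box with domed lid, 78 mm across, 58 mm high; origin centre of underside. Leave alone.
- seal_box_b: A second, identical pewter seal box; origin centre of underside. Leave alone.
- cast_tile: Loose white ceramic tile 100 x 100 x 10 mm with nine small round test casts on top (5 mm high); origin centre of underside. Leave alone.
- shellac_seal: Loose brown shellac seal impression, disc 68 mm across, 12 mm thick; origin centre of underside. Leave alone.
Not all that is in view belongs to the job. Leave any blue look-alike of the pan alone.

How it is judged:
On the way, in this order (a step that is already met when the one before it is completed fails the run):
1. the pan's handle lies over the white stripe, the pan flat in its recess, with the bin not yet tipped (y of handle_end in the frame of hotplate between -0.035 and 0.035 m and x of handle_end in the frame of hotplate below -0.15 m and horizontal distance between pan and hotplate below 0.012 m and z of pan in the frame of hotplate below 0.039 m and angle between pan's own z axis and vertical below 0.08 rad and value of joint bin below 0.3 rad), for 0.2 s.
2. the bin is tipped forward to its stop (over 0.75 of 0.85 rad) (value of joint bin above 0.75 rad), for 0.2 s.
At the end, for the whole second after the job is handed in: Handle end within 35 mm of the stripe's centre line, on the stripe's side; pan flat in its recess (centre within 12 mm, tilt under 0.08 rad); bin within 0.1 rad of its stop; pan and bin at rest; seal boxes, tile and brown seal within 20 mm of their starts (y of handle_end in the frame of hotplate between -0.035 and 0.035 m and x of handle_end in the frame of hotplate below -0.15 m and horizontal distance between pan and hotplate below 0.012 m and z of pan in the frame of hotplate below 0.039 m and angle between pan's own z axis and vertical below 0.08 rad and linear speed of pan below 0.02 m/s and velocity of joint bin between -0.1 and 0.1 rad/s and value of joint bin above 0.75 rad and distance of each of seal_box_a, seal_box_b, cast_tile, shellac_seal from where it was at the start of the episode below 0.02 m); the robot touches nothing.
It fails at once if a bystander is moved by more than 20 mm (distance of any of seal_box_a, seal_box_b, cast_tile, shellac_seal from where it was at the start of the episode above 0.02 m).
It fails at once if the pan is lifted out of its recess (over 15 mm) (z of pan in the frame of hotplate above 0.049 m).
It also fails if it takes over 51 s, if anything falls off the work surface, if the arm or the gripper's body presses on something with over 40 N, if the wrist force passes 120 N, or if a joint passes its speed limit or range.

### The arm

A 7-joint arm with a two-finger parallel gripper is mounted at the origin on the work surface. World frame = base frame: x ahead of the robot, y to its left, z up, the work surface at z = 0. Lengths are in m, angles in rad, forces in N, time in s.
With the tool pointing down it reaches from about 0.425 to 0.925 m from the base axis. Payload 6.8 kg.
Tool frame: the origin (TCP) lies at the very end of the fingers, on their centre line; the grasp point (between the pads) lies 19 mm behind it; z points along the fingers, y is the line along which they close (so a half turn about z gives the same grasp; the last joint's range is limited). The gripper opens to 85 mm and grips with 20 to 120 N. Pads are 22 mm wide; open, the fingers measure 114 mm over their backs; the gripper's body (76 mm by 85 mm) begins 54 mm behind the grasp point. The pads swing forward as they close: fully open they stand 13 mm farther back than shut.
Start: joints at [-1.398, 0.477, 0.022, 1.555, -0.011, 1.109, -0.083], TCP at [0.187, 0.649, 0.231] pointing down, gripper open.
Joint ranges: [-2.96, 2.96], [-0.34, 2.1], [-1.41, 1.46], [0.24, 2.44], [-1.37, 4.51], [0.17, 1.92], [-2.96, 2.96]. Speed limits (rad/s): [2.39, 2.39, 3.14, 3.14, 3.14, 3.14, 3.14].

### API

Orientations are given as a rotation vector (axis times angle).
In Python, from bench import monitor, optics, r gives the robot as it stands.
- The arm moves only by the shell command python3 -m crank 'ROWS' [OPENING] [FORCE]. ROWS is JSON, a list of rows, each a list of 2 entries, a list of its own where there are three numbers: the shift along the tool's x, y, z in cm, then the turn, a rotation vector about the tool's x, y, z in rad. A call has 1 to 5 rows; each row shifts and turns the commanded pose from where the row before left it, along the tool's axes as they then stand; what a row does not reach is not made up. A row lasts 1/10 s, in which the tool goes at most 50 mm and 8.59 degrees, less where a joint would pass 70% of its speed; a pose out of reach is approached as far as the arm can. A call is refused whole if a number of a shift passes 5 or a number of a turn 0.15, either way. A call with a gripper value outside its range is refused whole. OPENING is the finger opening in cm, from 0 to 8.54, set as the call begins (- or left out, the last holds). The fingers move at their own pace and stop on an object; FORCE is the grip in N (left out, the last holds). Time passes only in rows, so rows that do not move let the fingers close. It gives the time, the measured TCP pose, the force, the opening and the grip force at its end, in the units of the state.
- monitor.get_obs(): the state, without advancing time (a new reading comes with each control period).
- optics.grab_frame(name): name is "side" or "top" or "wrist"; returns (picture, depth): 480x640x3 uint8, red, green, blue; 480x640 float32, m along the optical axis (not along the pixel's ray), 0 where there is no reading.
- optics.camera_model(name): a dict with "vertical_fov" (degrees; the focal length in pixels is half the picture's height over the tangent of half this angle, whatever the lens; pixels are square), "cx", "cy" (the principal point, pixels), "D" ([k1, k2, p1, p2, k3] as OpenCV has them; the pictures are not rectified), "R" (3x3) and "t" (3): a world point X has camera coordinates R X + t; the wrist camera has in their place "hand_eye" (4x4, takes a point from camera to tool coordinates, whose origin is the TCP and whose axes are the flange's). Camera axes: x right, y down, z forward; pixel columns grow to the right and rows downward; lengths in m; the calibration is good to about 2 mm. A picture is of the moment at which its call begins: read the wrist's pose just before it. camera_model takes no time and is no camera call.
- r.hand_in(): hands the job in; it is judged then, once.
The state is a dict: "clock": time; "joints": joint angles; "qvel": joint speeds; "tau": joint torques, N m; "tcp_pos": TCP position; "orientation": TCP orientation; "contact_force": force on the tool from outside, world axes, zero at the start; "moment": the same for the moment, N m; "grip_width": finger opening in m; "gripper_force": force on a finger pad.
Only numpy, scipy, OpenCV 4.12 (cv2) and the standard library are available. Lean on these libraries where they do the work, as an engineer would, in place of code of your own. Each camera call takes 0.05 s, during which the arm holds its last target. There are 200 camera calls.

## Working session

There is one attempt and no reset: what is moved stays moved. The work goes in short steps, Python scripts to look and compute and a shell command to move; the robot and the scene stay as the last step left them, time stands still between calls to the robot, and variables do not carry over. Pictures are saved under pics/ and viewed, at most 10 in all, crops included, and the job is handed in when it is done.

```bash
mkdir -p pics; ls; python3 - <<'E'
from bench import monitor, optics, r
import cv2,numpy as np
o=monitor.get_obs()
for k in o: print(k,np.round(o[k],3))
for n in ["side","top"]:
    p,d=optics.grab_frame(n); cv2.imwrite(f"pics/{n}0.png",p[:,:,::-1]); np.save(f"pics/{n}0.npy",d)
    print(optics.camera_model(n))
E
```

```text
pics
clock 0.0
joints [-1.398  0.478  0.022  1.556 -0.012  1.109 -0.083]
qvel [ 0.001  0.001  0.001  0.001 -0.002 -0.001  0.   ]
tau [-1.0000e-03 -5.9645e+01  1.6070e+00 -2.8120e+01  1.2000e-02  9.0000e-03
  0.0000e+00]
tcp_pos [0.187 0.648 0.23 ]
orientation [-4.400e-01 -3.111e+00  3.000e-03]
contact_force [0.07  0.563 0.145]
moment [ 0.016 -0.021  0.012]
gripper_force 0.0
grip_width 0.085
{'vertical_fov': 42.07668684124565, 'cx': 324.8108819616113, 'cy': 245.75523674313183, 'D': array([0.04008888, 0.        , 0.        , 0.        , 0.        ]), 'R': array([[ 0.92407205, -0.38192995,  0.01484464],
       [-0.29095799, -0.7280909 , -0.62066665],
       [ 0.24785943,  0.56922154, -0.78393402]]), 't': array([-0.50033716,  0.29301751,  1.30757351])}
{'vertical_fov': 43.31915611441732, 'cx': 326.7622880796897, 'cy': 245.47006723543876, 'D': array([-0.19957128,  0.        ,  0.        ,  0.        ,  0.        ]), 'R': array([[-0.00615478, -0.99996225,  0.00613279],
       [-0.97697723,  0.00470519, -0.21329172],
       [ 0.21325482, -0.00730436, -0.97696931]]), 't': array([0.06619681, 0.57768123, 1.52439792])}
```

View pics/top0.png

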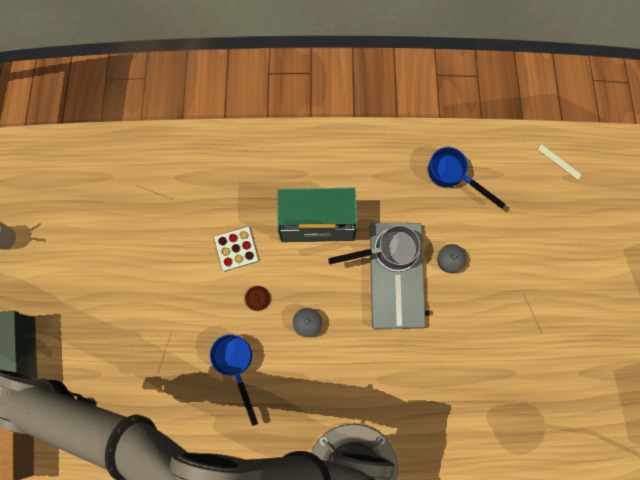

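View pics/side0.png

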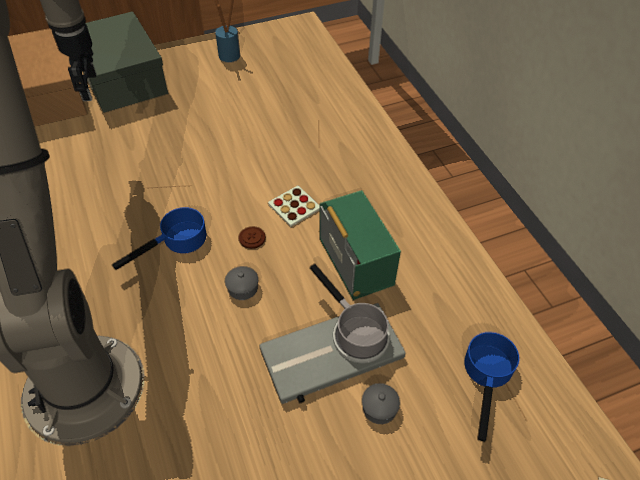

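The top view shows the pan at about (399,248), its handle end at (330,261), and the stripe from (398,276) to (399,325). The bin pull is at about (320,226). The seal boxes are at (308,322) and (452,258), the brown seal at (257,298) and the tile at (236,249). The side view agrees with this layout.

```bash
cat > h.py <<'E'
import cv2,numpy as np
from bench import optics
def KD(m):
    f=240/np.tan(np.radians(m["vertical_fov"])/2)
    return np.array([[f,0,m["cx"]],[0,f,m["cy"]],[0,0,1.]]),np.array(m["D"])
def ray(n,uv):
    m=optics.camera_model(n);K,D=KD(m)
    p=cv2.undistortPoints(np.float64(uv).reshape(-1,1,2),K,D).reshape(-1,2)
    d=np.c_[p,np.ones(len(p))]@m["R"]   # R^T d
    return -m["R"].T@m["t"],d
def atz(n,uv,z):
    c,d=ray(n,uv); return c+d*((np.atleast_1d(z)-c[2])/d[:,2])[:,None]
def atd(n,uv,dep):
    c,d=ray(n,uv); uv=np.int32(np.round(uv)).reshape(-1,2)
    return c+d*dep[uv[:,1],uv[:,0]][:,None]
E
python3 - <<'E'
import cv2
p=cv2.imread("pics/top0.png")[170:345,265:475]
cv2.imwrite("pics/c1.png",cv2.resize(p,None,fx=3.4,fy=3.4,interpolation=cv2.INTER_CUBIC))
E
```

```text
(no output)
```

View pics/c1.png

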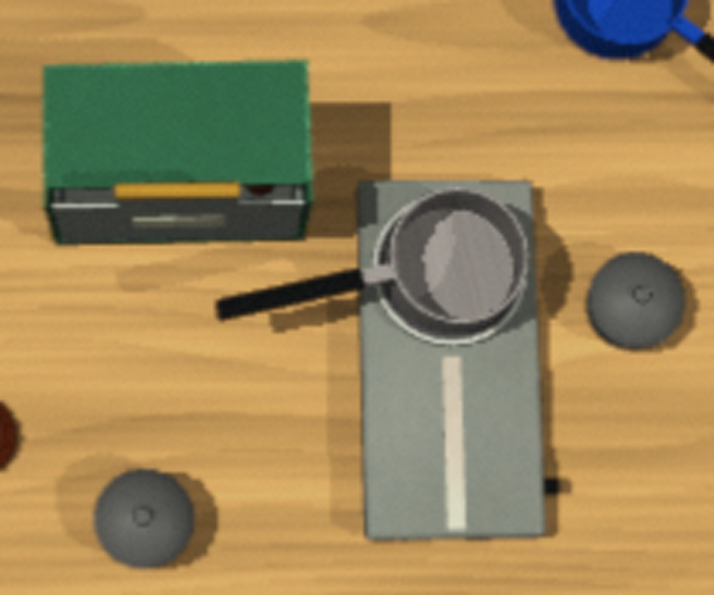

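The crop (3.4×, offset 265,170) shows these points:
- Slab corners: (360,181), (534,181), (543,536), (367,538).
- Stripe: (452,356) to (457,529).
- Pan rim centre: (459,257).
- Handle: end at (218,310), neck at (393,270).
- Bar: from (115,189) to (240,190).
- Roof corners: (43,66), (307,60), (311,184), (47,187).

```bash
python3 - <<'E'
from h import *
d=np.load("pics/top0.npy")
P={"slab":([(360,181),(534,181),(543,536),(367,538)],.03),"stripe":([(452,356),(457,529)],.03),"rim c,l,r,t,b":([(459,257),(391,257),(527,257),(459,188),(459,325)],.089),
"handle end, neck,mid":([(218,310),(393,270),(300,291)],.088),"bar":([(115,189),(240,190),(178,189)],.178),"roof":([(43,66),(307,60),(311,184),(47,187)],.132),"boxes":([(143,517),(640,296)],.055),
"seal":([(-27,435)],.012)}
for k,(uv,z) in P.items():
    uv=np.array(uv)/3.4+[265,170]
    print(k,np.round(atz("top",uv,z)*1000,0).tolist(),"depth z",np.round(atd("top",uv,d)[:,2]*1000).tolist())
m=optics.camera_model("wrist");print(m["hand_eye"])
E
```

```text
slab [[646.0, -57.0, 30.0], [646.0, -197.0, 30.0], [363.0, -193.0, 30.0], [363.0, -57.0, 30.0]] depth z [31.0, -4.0, -1.0, 29.0]
stripe [[504.0, -126.0, 30.0], [369.0, -126.0, 30.0]] depth z [29.0, 29.0]
rim c,l,r,t,b [[571.0, -126.0, 89.0], [571.0, -74.0, 89.0], [571.0, -179.0, 89.0], [625.0, -128.0, 89.0], [518.0, -125.0, 89.0]] depth z [36.0, 92.0, 29.0, 88.0, 68.0]
handle end, neck,mid [[531.0, 57.0, 88.0], [561.0, -76.0, 88.0], [545.0, -5.0, 88.0]] depth z [87.0, 87.0, 89.0]
bar [[603.0, 132.0, 178.0], [602.0, 42.0, 178.0], [603.0, 87.0, 178.0]] depth z [185.0, 21.0, 171.0]
roof [[711.0, 189.0, 132.0], [714.0, -11.0, 132.0], [618.0, -12.0, 132.0], [616.0, 184.0, 132.0]] depth z [134.0, 2.0, 129.0, 125.0]
boxes [[378.0, 115.0, 55.0], [546.0, -272.0, 55.0]] depth z [57.0, 61.0]
seal [[447.0, 250.0, 12.0]] depth z [12.0]
[[ 6.83467845e-05 -9.48961393e-01 -3.15392249e-01  8.10018141e-02]
 [ 9.99999986e-01  1.12255729e-04 -1.21054241e-04 -5.31148279e-04]
 [ 1.50280388e-04 -3.15392237e-01  9.48961387e-01 -1.42819543e-01]
 [ 0.00000000e+00  0.00000000e+00  0.00000000e+00  1.00000000e+00]]
```

Everything checks against the given sizes: hotplate origin about (572,−126) mm with yaw about 0, handle length 187 mm, bar x about 603. I'll travel to above the handle at r≈165 mm, which is (536,35).

```bash
cat > to.py <<'E'
import sys,numpy as np
from bench import monitor
from scipy.spatial.transform import Rotation as Ro
# args: x y z (mm) yaw(deg, of tool y axis in world); prints the shift in tool axes (cm), turn about tool (rad)
def rep(x=None,y=None,z=None,yaw=None):
    o=monitor.get_obs();R=Ro.from_rotvec(o["orientation"]);M=R.as_matrix()
    p=np.array(o["tcp_pos"])*1000
    print("t",round(float(o["clock"]),2),"tcp",p.round(1),"tool y deg",np.degrees(np.arctan2(M[1,1],M[0,1])).round(1),"tool z",M[:,2].round(3),"q",np.round(o["joints"],2),"F",np.round(o["contact_force"],1),"w",round(float(o["grip_width"]),3))
    if x is not None:
        a=np.radians(yaw);T=np.array([[np.sin(a),np.cos(a),0],[-np.cos(a),np.sin(a),0],[0,0,-1]])
        if np.linalg.det(T)<0:T[:,0]*=-1
        print("shift cm",(M.T@(np.array([x,y,z])-p)/10).round(2),"turn",(R.inv()*Ro.from_matrix(T)).as_rotvec().round(3))
rep(*map(float,sys.argv[1:]))
E
S='[[[-4,-0.9,0],[0,0,0.06]],[[-4,-0.9,0],[0,0,0.06]],[[-4,-0.9,0],[0,0,0.06]],[[-4,-0.9,0],[0,0,0.06]],[[-4,-0.9,0],[0,0,0.06]]]'
python3 -m crank '[[[-4,-0.9,0],[0,0,0.06]],[[-4,-0.9,0],[0,0,0.06]],[[-4,-0.9,0],[0,0,0.06]],[[-4,-0.9,0],[0,0,0.06]],[[-4,-0.9,0],[0,0,0.06]]]' 4
python3 to.py 536 35 230 12.3
```

```text
clock: 0.6
tcp_pos: [0.3543, 0.5282, 0.2309]
orientation: [-0.903, -3.009, 0.001]
contact_force: [0.8, 0.3, 0.3]
grip_width: 0.0405
gripper_force: 0.0
t 0.6 tcp [354.3 528.2 230.9] tool y deg 56.6 tool z [-0.    -0.001 -1.   ] q [-1.18  0.41  0.13  1.66 -0.06  1.07 -0.04] F [0.8 0.3 0.3] w 0.04
shift cm [-42.34 -31.15   0.11] turn [-0.001  0.     0.773]
```

```bash

python3 -m crank '[[[-4,-1.1,0],[0,0,0.06]],[[-4,-1.1,0],[0,0,0.06]],[[-4,-1.1,0],[0,0,0.06]],[[-4,-1.1,0],[0,0,0.06]],[[-4,-1.1,0],[0,0,0.06]]]' >/dev/null
python3 -m crank '[[[-4,-1.1,0],[0,0,0.06]],[[-4,-1.1,0],[0,0,0.06]],[[-4,-1.1,0],[0,0,0.06]],[[-4,-1.1,0],[0,0,0.06]],[[-4,-1.1,0],[0,0,0.06]]]' >/dev/null
python3 -m crank '[[[-4,-1.1,0],[0,0,0.06]],[[-3.5,-1,0],[0,0,0.06]],[[0,0,0],[0,0,0]]]' >/dev/null
python3 to.py 536 35 62 12.3
```

```text
t 1.9 tcp [538.2  77.6 231.3] tool y deg 14.9 tool z [-0.    -0.002 -1.   ] q [-0.63  0.27  0.45  1.89 -0.14  1.    0.14] F [ 1.2 -0.5  0.7] w 0.04
shift cm [-4.02 -1.29 16.94] turn [-0.001  0.002  0.045]
```

```bash

python3 -m crank '[[[-2,-0.6,2],[0,0,0.045]],[[-2,-0.6,2],[0,0,0]],[[0,0,2],[0,0,0]],[[0,0,0],[0,0,0]]]' >/dev/null
python3 to.py 536 35 62 12.3
python3 - <<'E'
from bench import optics
import cv2
p,d=optics.grab_frame("wrist");cv2.imwrite("pics/w1.png",p[:,:,::-1])
E
```

```text
t 2.3 tcp [534.4  42.4 168.9] tool y deg 12.9 tool z [-0.005 -0.001 -1.   ] q [-0.56  0.35  0.45  1.97 -0.19  0.87  0.22] F [-0.4  0.3  0.5] w 0.04
shift cm [-0.76  0.05 10.69] turn [-0.005 -0.     0.01 ]
```

View pics/w1.png

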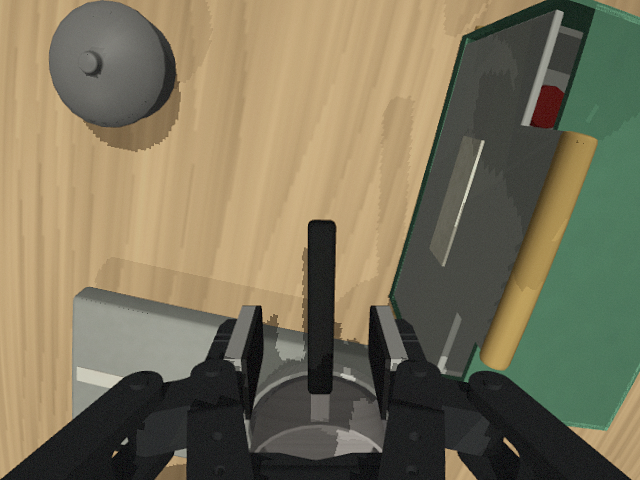

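The wrist view shows the handle at column ≈321, centred between the fingers (250 to 382), and the bar clear to the right. I'll descend.

```bash

python3 -m crank '[[[-0.3,0,3],[0,0,0]],[[-0.3,0,3],[0,0,0]],[[0,0,2.5],[0,0,0]],[[0,0,2],[0,0,0]],[[0,0,0],[0,0,0]]]'
python3 to.py 536 35 62 12.3
```

```text
clock: 2.85
tcp_pos: [0.5368, 0.0375, 0.0653]
orientation: [-1.955, -2.456, 0.003]
contact_force: [0.1, 0.4, 0.1]
grip_width: 0.0401
gripper_force: 0.0
t 2.85 tcp [536.8  37.5  65.3] tool y deg 13.0 tool z [-0.003  0.    -1.   ] q [-0.48  0.5   0.38  2.03 -0.3   0.66  0.32] F [0.1 0.4 0.1] w 0.04
shift cm [-0.23 -0.13  0.33] turn [-0.003 -0.001  0.012]
```

```bash

python3 -m crank '[[[-0.1,-0.1,0.3],[0,0,0]],[[0,0,0],[0,0,0]]]' 2.5 20
python3 -m crank '[[[-0.05,-1.32,0],[0,0,-0.08]],[[-0.05,-1.32,0],[0,0,-0.08]],[[-0.05,-1.32,0],[0,0,-0.08]],[[-0.05,-1.32,0],[0,0,-0.08]],[[0,0,0],[0,0,0]]]'
python3 to.py 405 -126 62 90
```

```text
clock: 3.05
tcp_pos: [0.5382, 0.0362, 0.0643]
orientation: [1.956, 2.457, 0.003]
contact_force: [0.0, -0.8, 0.2]
grip_width: 0.0248
gripper_force: 0.0
clock: 3.55
tcp_pos: [0.4877, 0.0153, 0.0642]
orientation: [1.542, 2.737, 0.001]
contact_force: [0.2, -0.5, 0.2]
grip_width: 0.0251
gripper_force: 0.0
t 3.55 tcp [487.7  15.3  64.2] tool y deg 31.2 tool z [ 0.001  0.    -1.   ] q [-0.4   0.43  0.3   2.15 -0.22  0.59  0.6 ] F [ 0.2 -0.5  0.2] w 0.025
shift cm [ -7.8  -14.4    0.21] turn [ 1.000e-03  0.000e+00 -1.026e+00]
```

```bash

python3 -m crank '[[[-0.05,-1.32,0],[0,0,-0.08]],[[-0.05,-1.32,0],[0,0,-0.08]],[[-0.05,-1.32,0],[0,0,-0.08]],[[-0.05,-1.32,0],[0,0,-0.08]],[[-0.05,-1.32,0],[0,0,-0.08]]]'
python3 -m crank '[[[-0.05,-1.32,0],[0,0,-0.08]],[[-0.05,-1.32,0],[0,0,-0.08]],[[-0.05,-1.32,0],[0,0,-0.08]],[[-0.05,-1.32,0],[0,0,-0.08]],[[0,0,0],[0,0,0]]]'
python3 to.py 406 -126 62 90
python3 - <<'E'
from bench import optics
import cv2
p,d=optics.grab_frame("top");cv2.imwrite("pics/t2.png",cv2.resize(p[170:345,265:475,::-1],None,fx=3.4,fy=3.4))
E
```

```text
clock: 4.05
tcp_pos: [0.4412, -0.0282, 0.0641]
orientation: [0.964, 2.988, 0.002]
contact_force: [-0.5, 0.0, 0.8]
grip_width: 0.0249
gripper_force: 0.2
clock: 4.55
tcp_pos: [0.417, -0.0767, 0.0639]
orientation: [0.484, 3.103, -0.0]
contact_force: [-0.5, -0.3, -0.4]
grip_width: 0.0249
gripper_force: 0.0
t 4.55 tcp [417.  -76.7  63.9] tool y deg 72.3 tool z [ 0.001 -0.    -1.   ] q [-0.07  0.34  0.12  2.28 -0.08  0.53  1.38] F [-0.5 -0.3 -0.4] w 0.025
shift cm [-0.46 -5.03  0.19] turn [-0.     0.002 -0.309]
```

View pics/t2.png

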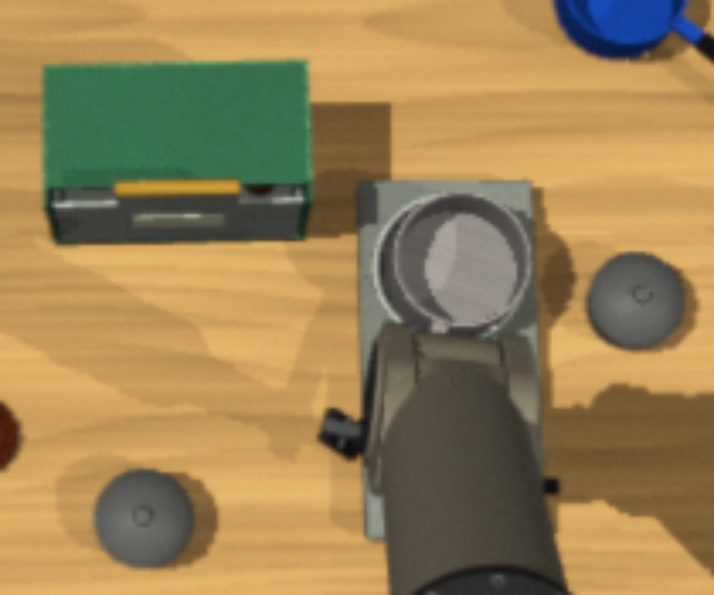

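The pan follows flat and its neck is now at crop (440,326). I'll finish the last 0.31 rad with a few mm of overshoot for the slack.

```bash

python3 -m crank '[[[-0.03,-1.3,0],[0,0,-0.077]],[[-0.03,-1.3,0],[0,0,-0.077]],[[-0.03,-1.3,0],[0,0,-0.077]],[[-0.03,-1.3,0],[0,0,-0.077]],[[0,0,0],[0,0,0]]]'
python3 to.py 406 -129 62 90
```

```text
clock: 5.1
tcp_pos: [0.4086, -0.1273, 0.0636]
orientation: [0.002, 3.14, -0.001]
contact_force: [0.2, 0.3, -1.0]
grip_width: 0.0254
gripper_force: 0.0
t 5.1 tcp [ 408.6 -127.3   63.6] tool y deg 89.9 tool z [ 0.001 -0.    -1.   ] q [ 0.11  0.34  0.05  2.27 -0.03  0.53  1.76] F [ 0.2  0.3 -1. ] w 0.025
shift cm [ 0.26 -0.17  0.16] turn [-0.     0.001 -0.001]
```

```bash

python3 -m crank '[[[0,0,0],[0,0,0]],[[0,0,0],[0,0,0]],[[0,0,-1],[0,0,0]],[[0,0,-3],[0,0,0]],[[0,0,-4],[0,0,0]]]' 3.3
python3 -m crank '[[[0,0,-4],[0,0,0]],[[0,0,-4],[0,0,0]],[[-3.1,3,-1],[0,0,0]],[[-3.1,3.1,0],[0,0,0]],[[-3.1,3.1,0],[0,0,0]]]' 0
python3 -m crank '[[[-3.1,3.1,0],[0,0,0]],[[-3.1,3.1,0],[0,0,0]],[[-3.1,3.1,0],[0,0,0]],[[-3.1,3.1,0],[0,0,0]],[[0,0,0],[0,0,0]]]'
python3 to.py 630 87 158 90
python3 - <<'E'
from bench import optics
import cv2
p,d=optics.grab_frame("top");cv2.imwrite("pics/t3.png",cv2.resize(p[170:345,265:475,::-1],None,fx=3.4,fy=3.4))
E
```

```text
clock: 5.6
tcp_pos: [0.4063, -0.1257, 0.1437]
orientation: [0.003, -3.138, -0.001]
contact_force: [0.4, -0.6, -0.6]
grip_width: 0.033
gripper_force: 0.0
clock: 6.1
tcp_pos: [0.5016, -0.0328, 0.2352]
orientation: [-0.001, 3.139, 0.0]
contact_force: [0.8, -0.4, 0.0]
grip_width: -0.0002
gripper_force: 0.0
clock: 6.6
tcp_pos: [0.6262, 0.0971, 0.2335]
orientation: [-0.014, 3.14, 0.005]
contact_force: [-1.0, 1.1, -0.1]
grip_width: 0.0
gripper_force: 0.0
t 6.6 tcp [626.2  97.1 233.5] tool y deg 90.5 tool z [ 0.001  0.003 -1.   ] q [-0.21  0.41 -0.06  1.66  0.02  1.08  1.31] F [-1.   1.1 -0.1] w 0.0
shift cm [-0.37 -1.04  7.54] turn [0.003 0.001 0.009]
```

View pics/t3.png

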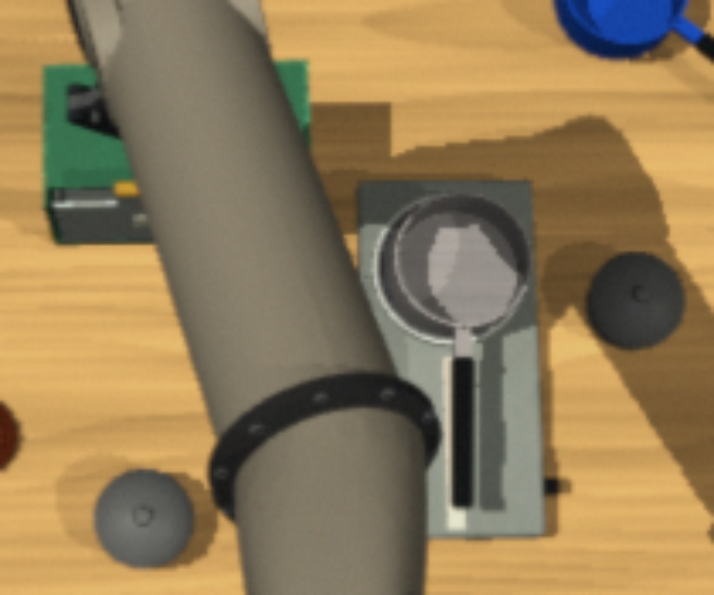

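The handle now lies over the stripe, with its end at crop (461,507), and the pan is flat in the ring. Next I go down behind the bar.

```bash

python3 -c "
from h import *
print(atz('top',np.array([[461,507],[462,256]])/3.4+[265,170],[.088,.089]).round(3))"
python3 -m crank '[[[-0.5,-0.5,2],[0,0,0]],[[0,-0.5,2],[0,0,0]],[[0,0,2],[0,0,0]],[[0,0,1.5],[0,0,0]],[[0,0,0],[0,0,0]]]'
python3 to.py 620 87 158 90
python3 - <<'E'
from bench import optics
import cv2
p,d=optics.grab_frame("wrist");cv2.imwrite("pics/w2.png",p[:,:,::-1])
E
```

```text
[[ 0.381 -0.122  0.088]
 [ 0.572 -0.129  0.089]]
clock: 7.15
tcp_pos: [0.6271, 0.0791, 0.1565]
orientation: [0.002, -3.138, 0.002]
contact_force: [0.3, -1.0, -0.9]
grip_width: -0.0004
gripper_force: 0.0
t 7.15 tcp [627.1  79.1 156.5] tool y deg 90.1 tool z [-0.004 -0.001 -1.   ] q [-0.19  0.48 -0.05  1.73  0.03  0.94  1.32] F [ 0.3 -1.  -0.9] w -0.0
shift cm [ 0.71  0.79 -0.14] turn [-0.001 -0.004  0.001]
```

View pics/w2.png

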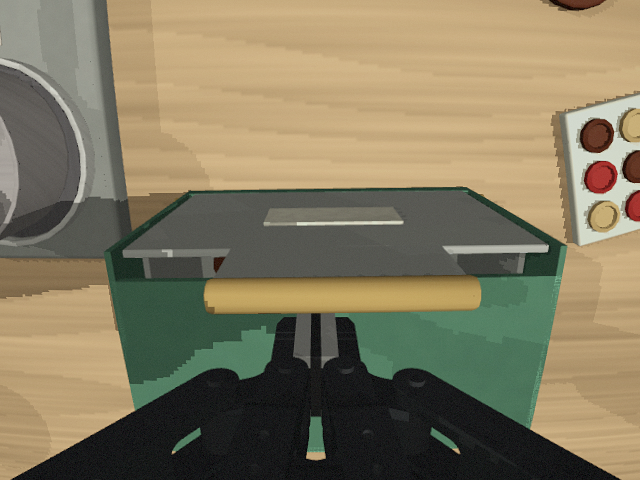

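The closed fingers are behind the bar (bar at row ≈295, fingers at rows 315 and below). I'll pull forward along the arc.

```bash

python3 -m crank '[[[1.2,0,0],[0,0,0]],[[1.2,0,0],[0,0,0]],[[1.1,0,0],[0,0,0]],[[1.4,0,0.45],[0,0,0]],[[1.4,0,0.45],[0,0,0]]]'
python3 -m crank '[[[1.3,0,0.7],[0,0,0]],[[1.3,0,0.7],[0,0,0]],[[0.8,0,0.65],[0,0,0]],[[0.4,0,0.3],[0,0,0]],[[0,0,0],[0,0,0]]]'
python3 to.py 511 79 109 90
python3 - <<'E'
from bench import optics
import cv2
p,d=optics.grab_frame("wrist");cv2.imwrite("pics/w3.png",p[:,:,::-1])
E
```

```text
clock: 7.7
tcp_pos: [0.566, 0.0799, 0.1506]
orientation: [-0.003, 3.139, 0.001]
contact_force: [2.7, -1.1, -0.7]
grip_width: -0.0004
gripper_force: 1.7
clock: 8.2
tcp_pos: [0.527, 0.0797, 0.1256]
orientation: [0.004, -3.14, 0.0]
contact_force: [-0.6, -0.3, 0.7]
grip_width: 0.0002
gripper_force: 0.0
t 8.2 tcp [527.   79.7 125.6] tool y deg 90.1 tool z [-0.001 -0.    -1.   ] q [-0.21  0.38 -0.07  1.99  0.03  0.78  1.27] F [-0.6 -0.3  0.7] w 0.0
shift cm [ 1.6  -0.07  1.66] turn [-0.    -0.001  0.003]
```

View pics/w3.png

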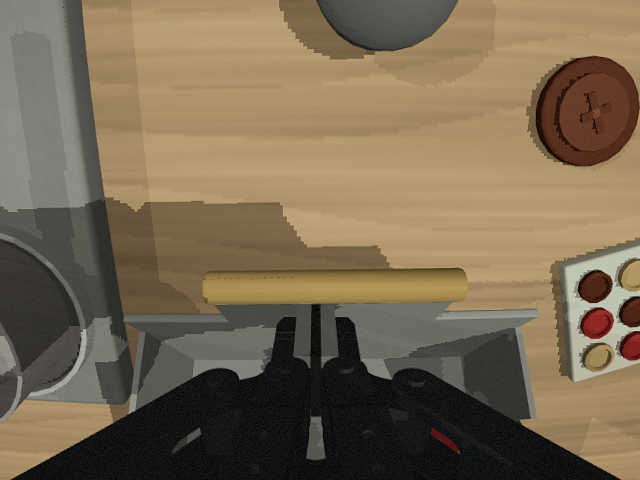

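The bin is following, with the bar at rows 270 to 303 ahead of the fingers. I'll push on to the stop.

```bash

python3 -m crank '[[[0.5,0,0.5],[0,0,0]],[[0.4,0,0.4],[0,0,0]],[[0.4,0,0.4],[0,0,0]],[[0.3,0,0.3],[0,0,0]],[[0,0,0],[0,0,0]]]'
python3 -m crank '[[[0.3,0,0.1],[0,0,0]],[[0.2,0,0.1],[0,0,0]],[[0,0,0],[0,0,0]]]'
python3 to.py 511 79 109 90
python3 - <<'E'
from bench import optics
import cv2
p,d=optics.grab_frame("wrist");cv2.imwrite("pics/w4.png",p[:,:,::-1])
E
```

```text
clock: 8.75
tcp_pos: [0.518, 0.0801, 0.1135]
orientation: [-0.002, 3.129, 0.003]
contact_force: [6.6, -1.5, 19.4]
grip_width: -0.0002
gripper_force: 9.4
clock: 9.05
tcp_pos: [0.5179, 0.0801, 0.1135]
orientation: [-0.001, 3.12, 0.005]
contact_force: [13.8, -3.9, 22.1]
grip_width: 0.0002
gripper_force: 13.2
t 9.05 tcp [517.9  80.1 113.5] tool y deg 90.0 tool z [ 0.022  0.003 -1.   ] q [-0.22  0.37 -0.07  2.03  0.04  0.71  1.26] F [13.8 -3.9 22.1] w 0.0
shift cm [ 0.7  -0.11  0.43] turn [0.003 0.022 0.   ]
```

View pics/w4.png

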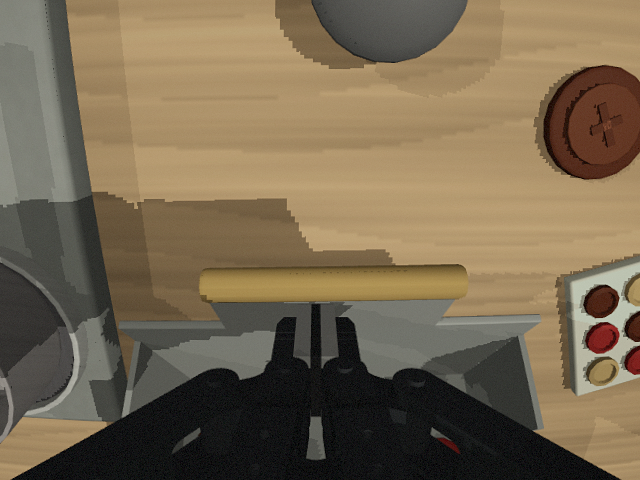

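The force rises and the tool holds still, so the bin seems to be at its stop. I'll check by measuring the bar from the wrist depth.

```bash
python3 - <<'E'
from h import *
from bench import monitor
from scipy.spatial.transform import Rotation as Ro
o=monitor.get_obs();p,d=optics.grab_frame("wrist");m=optics.camera_model("wrist");K,D=KD(m)
R=Ro.from_rotvec(o["orientation"]).as_matrix()
for uv in [(230,275),(230,283),(230,292),(430,283)]:
    q=cv2.undistortPoints(np.float64([[uv]]),K,D).ravel();z=d[uv[1],uv[0]]
    c=m["hand_eye"]@np.r_[q*z,z,1]
    print(uv,(R@c[:3]+o["tcp_pos"]).round(4))
E
```

```text
(230, 275) [0.4915 0.0512 0.126 ]
(230, 283) [0.4933 0.0515 0.1285]
(230, 292) [0.4959 0.0516 0.1298]
(430, 283) [0.4931 0.1172 0.129 ]
```

The bar centre is about (494,123), so θ≈0.84 and the bin is at its stop. I'll back off and rise clear.

```bash

python3 -m crank '[[[-0.7,0,-0.5],[0,0,0]],[[-0.9,0,-0.8],[0,0,0]],[[0,0,-2],[0,0,0]],[[0,0,-3],[0,0,0]],[[0,0,-4],[0,0,0]]]'
python3 -m crank '[[[0,0,-4],[0,0,0]],[[-3,4,-1],[0,0,0]],[[-3,4,0],[0,0,0]],[[-2,4,0],[0,0,0]],[[0,4,0],[0,0,0]]]'
python3 -m crank '[[[0,4,0],[0,0,0]],[[0,4,0],[0,0,0]],[[0,0,0],[0,0,0]],[[0,0,0],[0,0,0]],[[0,0,0],[0,0,0]]]'
python3 - <<'E'
from bench import optics
import cv2
p,d=optics.grab_frame("side");a=p[170:430,225:425,::-1]
p,d=optics.grab_frame("top");b=p[170:430,200:475,::-1]
cv2.imwrite("pics/f.png",cv2.resize(cv2.hconcat([a,b]),None,fx=1.65,fy=1.65))
E
```

```text
clock: 9.65
tcp_pos: [0.5207, 0.0793, 0.2094]
orientation: [0.004, -3.135, 0.002]
contact_force: [1.0, 1.2, 0.9]
grip_width: -0.0001
gripper_force: 0.0
clock: 10.15
tcp_pos: [0.6033, 0.2397, 0.259]
orientation: [0.001, -3.139, 0.002]
contact_force: [0.0, 0.3, -0.4]
grip_width: 0.0001
gripper_force: 0.0
clock: 10.65
tcp_pos: [0.6019, 0.3173, 0.2597]
orientation: [0.001, -3.14, 0.003]
contact_force: [0.4, -0.4, -1.0]
grip_width: 0.0001
gripper_force: 0.0
```

View pics/f.png

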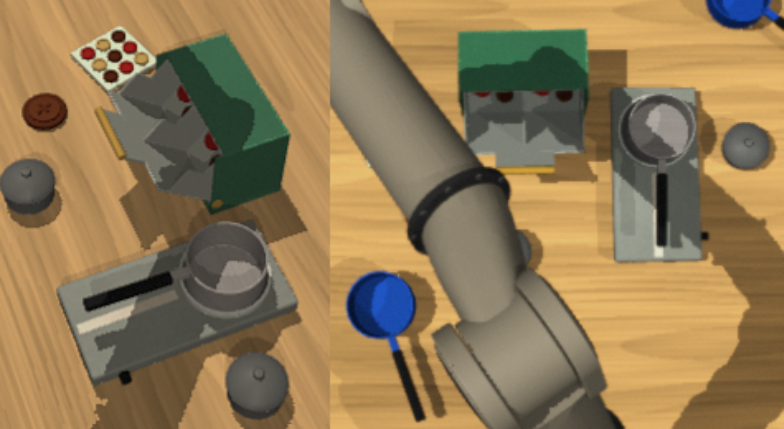

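Both views show the bin tipped forward, the handle over the stripe with the pan seated, the bystanders in place and the arm clear. I'll hand in.

```bash
python3 -c "
from bench import r
print(r.hand_in())"
```

```text
the job is handed in; nothing more can be done
None
```

The job is handed in: the handle end measured about 4 mm off the stripe's centre line with the pan flat in its recess, and the bin is tipped to about 0.84 of 0.85 rad and released; the bystanders looked undisturbed in the final pictures, and no verdict was returned.

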